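Inspect a capped sample tube over the two-tone viewing panel

TASK

Draw the red-capped sample tube straight up out of the rack and hold it upright over the viewing panel, its foot at least 5 cm clear of the panel; then lean it about 45 degrees with its cap towards the black half, bring it back upright, and lean it about 45 degrees with its cap towards the white half, staying over the panel and pausing for a second in each attitude. Finish there: the program ends with the gripper still holding the tube up in this last leaning attitude, not set down or let go. Never let the tube touch the panel, and leave the other tubes standing in the rack and everything else on the bench where it is.

Things in the scene. Friction and masses are not known exactly. Their poses are not given: they have to be found in the camera images.
- red_tube: sample tube with a red cap, 150 mm tall, about 70 g: pale frosted glass with fine grey rings, 24 mm diameter; on top a fixed round red cap, 28 mm diameter, 26 mm tall (124 to 150 mm above the foot), the best place to grip. Origin at the centre of its foot, z along the tube to the cap. Upright in any one of the rack's four holes, 1.5 mm play all round
- red_foot (a point): centre of the red-capped tube's foot (its underside)
- red_mid (a point): middle of the red-capped tube, on its axis, 75 mm from the foot
- red_cap (a point): middle of the red cap, on the tube's axis, 137 mm from the foot
- rack: blue rack fixed to the bench, 70 (its x) by 220 (its y) by 80 mm high, origin under its centre, z up. Tubes stand in one row along its y (at -75, -25, 25, 75 mm) in 8 mm deep sockets, feet 6 mm above the bench, through 27 mm holes in a top plate 70 to 80 mm up; tube tops are 156 mm above the bench. A foot must rise above 80 mm to come free. Neighbouring caps are 22 mm apart; along the rack's x the sides are free
- panel: viewing panel fixed to the bench: a flat aluminium plate 180 mm (its x) by 260 mm (its y) and 20 mm high, origin at the centre of its underside, z up. Its top is black on the +y half and white on the -y half. It may stand left or right of the rack. Over the panel means within this outline
- lean_dark (a point): a point 150 mm above the bench over the panel's centre; its z axis points along the attitude wanted for the tube (foot to cap) when leaning towards the black half: 45 degrees from vertical towards the panel's +y
- lean_white (a point): the same point; its z axis points along the attitude wanted for the tube (foot to cap) when leaning towards the white half: 45 degrees from vertical towards the panel's -y
- blue_tube: the same tube with a blue cap, standing in the rack; to be left alone. Origin at the centre of its foot, z up along it
- yellow_tube: the same tube with a yellow cap, standing in the rack; to be left alone. Origin at the centre of its foot, z up along it
- white_tube: the same tube with a white cap, standing in the rack; to be left alone. Origin at the centre of its foot, z up along it
- beaker: empty glass beaker, 68 mm diameter, 90 mm tall, loose; leave alone. Origin under its centre
- mortar: white porcelain bowl, 90 mm diameter, 50 mm tall, loose; leave alone. Origin under its centre
- wash_bottle: all-white bottle, 60 mm diameter, 150 mm tall, loose; leave alone. Origin under its centre

How it is judged:
On the way, in this order (a step that is already met when the one before it is completed fails the run):
1. the red-capped tube is out of the rack, held upright over the panel, its foot raised (x of red_mid in the frame of panel between -0.08 and 0.08 m and y of red_mid in the frame of panel between -0.12 and 0.12 m and height (world z) of red_foot above 0.06 m and contact force between the fingers and red_tube above 1 N and angle between red_tube's own z axis and vertical below 0.18 rad), for 0.3 s.
2. it leans about 45 degrees with its cap towards the black half, over the panel and raised (x of red_mid in the frame of panel between -0.08 and 0.08 m and y of red_mid in the frame of panel between -0.12 and 0.12 m and height (world z) of red_foot above 0.06 m and contact force between the fingers and red_tube above 1 N and angle between the z axis of red_tube and the z axis of lean_dark, either way round below 0.28 rad and angle between red_tube's own z axis and vertical below 1.2 rad), for 0.3 s.
3. it is back upright over the panel and raised (all of step 1), for 0.3 s.
At the end, for the whole second after the job is handed in: The gripper holds the red-capped tube still, within 16 deg of a 45 deg lean, cap towards the white half; its middle within 80 mm (x) and 120 mm (y) of the panel centre, foot over 60 mm above the bench, touching nothing else; other tubes moved under 20 mm, loose things under 30 mm (x of red_mid in the frame of panel between -0.08 and 0.08 m and y of red_mid in the frame of panel between -0.12 and 0.12 m and height (world z) of red_foot above 0.06 m and contact force between the fingers and red_tube above 1 N and contact force between red_tube and rack below 0.2 N and contact force between red_tube and panel below 0.2 N and contact force between red_tube and blue_tube below 0.2 N and contact force between red_tube and yellow_tube below 0.2 N and contact force between red_tube and white_tube below 0.2 N and angle between the z axis of red_tube and the z axis of lean_white, either way round below 0.28 rad and angle between red_tube's own z axis and vertical below 1.2 rad and height (world z) of red_cap above 0.1 m and linear speed of red_tube below 0.03 m/s and angular speed of red_tube below 0.2 rad/s and distance of each of blue_tube, yellow_tube, white_tube from where it was at the start of the episode below 0.02 m and distance of each of beaker, mortar, wash_bottle from where it was at the start of the episode below 0.03 m and angle between each of blue_tube, yellow_tube, white_tube's own z axis and vertical below 0.15 rad); the arm keeps its last pose, push and grip.
It fails at once if the tube touches the panel (contact force between red_tube and panel above 0.5 N).
It fails at once if another tube is pulled out or knocked about (distance of any of blue_tube, yellow_tube, white_tube from where it was at the start of the episode above 0.02 m).
It fails at once if a bystander on the bench is disturbed (distance of any of beaker, mortar, wash_bottle from where it was at the start of the episode above 0.03 m).
It also fails if it takes over 61 s, if anything falls off the work surface, if the arm or the gripper's body presses on something with over 40 N, if the wrist force passes 120 N, or if a joint passes its speed limit or range.

ROBOT

A 7-joint arm with a two-finger parallel gripper is mounted at the origin on the work surface. World frame = base frame: x ahead of the robot, y to its left, z up, the work surface at z = 0. Lengths are in m, angles in rad, forces in N, time in s.
With the tool pointing down it reaches from about 0.425 to 0.825 m from the base axis. Payload 3.6 kg.
Tool frame: the origin (TCP) lies where the fingers leave the gripper's body, on its centre line; the fingertips stand 73 mm ahead of it and the grasp point (between the pads) lies 54 mm ahead of it; z points along the fingers, y is the line along which they close (so a half turn about z gives the same grasp; the last joint's range is limited). The gripper opens to 85 mm and grips with 20 to 120 N. Pads are 22 mm wide; open, the fingers measure 114 mm over their backs; the gripper's body (76 mm by 85 mm) begins 54 mm behind the grasp point. The pads swing forward as they close: fully open they stand 13 mm farther back than shut.
Start: joints at [1.256, 0.615, -0.013, 1.423, 0.008, 1.103, -0.04], TCP at [0.185, -0.623, 0.304] pointing down, gripper open.
Joint ranges: [-3.12, 3.12], [-0.3, 2.06], [-1.34, 1.32], [0.26, 2.42], [-1.36, 4.5], [0.01, 1.98], [-2.84, 2.84]. Speed limits (rad/s): [2.79, 2.79, 3.14, 3.14, 3.14, 3.14, 3.14].

INTERFACE

Orientations are given as a unit quaternion [x, y, z, w].
In Python, from station import arm, snapshot, camera_info, ticket gives the robot as it stands. Calls block until the motion is done:
- arm.movep(position, orientation): joint-space move of the TCP to a pose.
- arm.line_to(position, velocity=0.15, ori=None): straight line of the TCP; ori=None keeps the orientation; velocity is the mean speed in m/s.
- arm.move_j(angles): joint-space move.
- arm.move_gripper(opening, effort=None): opening from 0.0 (shut) to 1.0 (fully open); effort is the grip in N (None keeps the last); returns when the fingers have stopped.
- arm.pause(seconds).
- arm.ik(position, orientation): joint angles nearest the present ones, or None.
- snapshot(name): name is "scene" or "top" or "wrist"; returns the picture (480x640x3 uint8, blue, green, red); there is no depth.
- camera_info(name): a dict with "fx", "fy", "cx", "cy" (pixels), "R" (3x3) and "t" (3): a world point X has camera coordinates R X + t; the wrist camera has in their place "T_tool_cam" (4x4, takes a point from camera to tool coordinates, whose origin is the TCP and whose axes are the flange's). Camera axes: x right, y down, z forward; pixel columns grow to the right and rows downward; lengths in m; the calibration is good to about 2 mm. A picture is of the moment at which its call begins: read the wrist's pose just before it. camera_info takes no time and is no camera call.
A pose or a line that the arm cannot do raises arm.MotionError and nothing moves.
- ticket.finish_job(): hands the job in; it is judged then, once.
Readings, each from a call of its own:
- arm.read_time(): time.
- arm.read_joint_positions(): joint angles.
- arm.read_dq(): joint speeds.
- arm.read_effort(): joint torques, N m.
- arm.read_tool_pos(): TCP position.
- arm.read_eef_rot(): TCP orientation.
- arm.read_ft_force(): force on the tool from outside, world axes, zero at the start.
- arm.read_wrist_torque(): the same for the moment, N m.
- arm.read_opening(): opening from 0.0 (shut) to 1.0 (fully open).
- arm.read_finger_force(): force on a finger pad.
Only numpy, scipy, OpenCV 4.12 (cv2) and the standard library are available. Lean on these libraries where they do the work, as an engineer would, in place of code of your own. Each camera call takes 0.05 s, during which the arm holds its last target. There are 200 camera calls.

## Working session

There is one attempt and no reset: what is moved stays moved. The work goes in short steps, each a Python script; the robot and the scene stay as the last script left them, time stands still between calls to the robot, and variables do not carry over. Pictures are saved under pics/ and viewed, at most 10 in all, crops included, and the job is handed in when it is done.

```bash
mkdir -p pics
python3 - <<'E'
from station import arm, snapshot, camera_info
import cv2
for n in("scene","top"):
    cv2.imwrite(f"pics/{n}0.png",snapshot(n)); c=camera_info(n); print(n,c)
print(arm.read_eef_rot(),arm.read_time(),arm.read_tool_pos(),camera_info("wrist"))
E
```

```text
scene {'fx': 486.60302643461495, 'fy': 486.60302643461495, 'cx': 318.26745794613385, 'cy': 231.21080991438865, 'R': array([[ 0.49968848,  0.86613687, -0.01087845],
       [ 0.51385125, -0.3065127 , -0.8012533 ],
       [-0.69732941,  0.39478714, -0.59822638]]), 't': array([-0.32818809, -0.22185555,  1.59499386])}
top {'fx': 499.3198172483717, 'fy': 499.3198172483717, 'cx': 321.69458338771295, 'cy': 241.58824472262143, 'R': array([[ 0.00770137, -0.99994869,  0.00658144],
       [-0.98252623, -0.00879085, -0.18591643],
       [ 0.18596475, -0.00503463, -0.98254352]]), 't': array([-0.01243308,  0.62503085,  1.2671377 ])}
[ 9.89657139e-01  1.43448214e-01 -1.93554327e-04 -1.14882967e-03] 0.1 [ 0.18437851 -0.62275834  0.30284023] {'fx': 373.76568317107007, 'fy': 373.76568317107007, 'cx': 313.6586937170653, 'cy': 237.21360706880583, 'T_tool_cam': array([[ 2.42517818e-04, -9.53171904e-01, -3.02428938e-01,
         7.69205123e-02],
       [ 9.99999758e-01,  4.28168234e-04, -5.47567215e-04,
         6.23334959e-04],
       [ 6.51416150e-04, -3.02428733e-01,  9.53171777e-01,
        -7.05425060e-02],
       [ 0.00000000e+00,  0.00000000e+00,  0.00000000e+00,
         1.00000000e+00]])}
```

View pics/scene0.png

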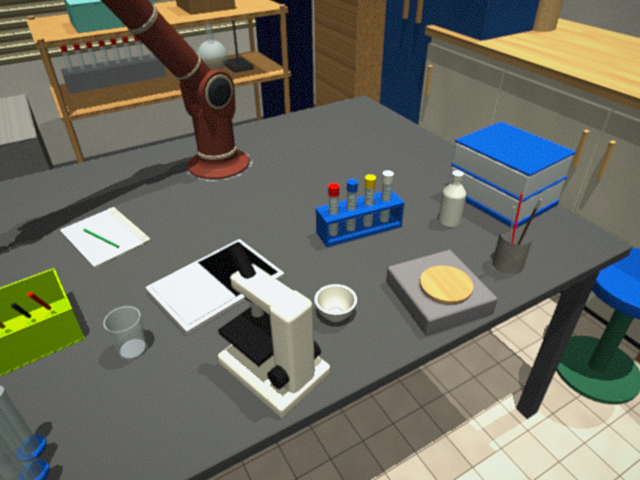

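View pics/top0.png

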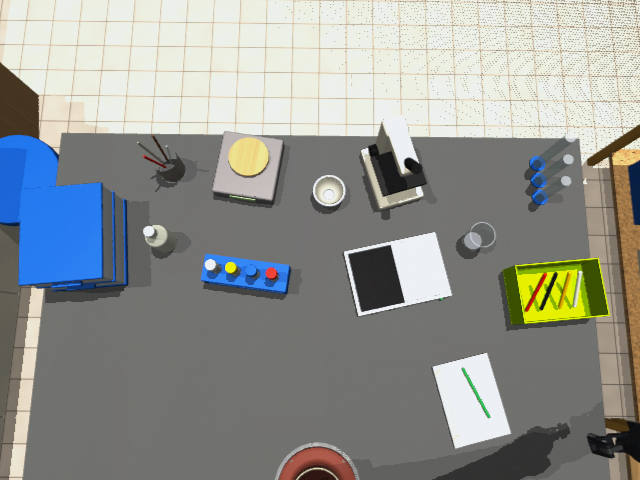

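Scene view: the rack is at about (360,215), with the red cap at (334,190), and the panel corners are at (147,289), (238,240), (283,272) and (187,328). Top view: the red cap is at (271,273) and is the last tube in the row, on the panel side. The panel corners are at (345,249), (435,233), (451,295) and (358,314), with black on the left (+y). The microscope stands beyond the panel.

```bash
cat > h.py <<'E'
import numpy as np, cv2
from station import arm, snapshot, camera_info
from scipy.spatial.transform import Rotation as Ro
def P(c): return np.array([[c['fx'],0,c['cx']],[0,c['fy'],c['cy']],[0,0,1]])@np.c_[c['R'],c['t']]
def wristP(pos,quat):
    c=camera_info("wrist"); T=np.eye(4); T[:3,:3]=Ro.from_quat(quat).as_matrix(); T[:3,3]=pos
    M=np.linalg.inv(T@c['T_tool_cam']); return P(dict(c,R=M[:3,:3],t=M[:3,3]))
def tri(Ps,uvs):
    A=np.vstack([np.outer(uv,p[2])-p[:2] for p,uv in zip(Ps,uvs)])
    return np.linalg.lstsq(A[:,:3],-A[:,3],rcond=None)[0]
def onplane(p,uv,z):
    A=np.outer(uv,p[2])-p[:2]; return np.linalg.solve(A[:,:2],-A[:,3]-A[:,2]*z)
def blob(im,name,box=None):
    h=cv2.cvtColor(im,cv2.COLOR_BGR2HSV); H,S,V=cv2.split(h)
    m={'red':((H<8)|(H>172))&(S>150)&(V>70),'blue':(H>100)&(H<125)&(S>120),'yellow':(H>20)&(H<35)&(S>150)&(V>90)}[name].astype(np.uint8)
    if box: k=np.zeros_like(m);k[box[1]:box[3],box[0]:box[2]]=1;m*=k
    n,l,s,c=cv2.connectedComponentsWithStats(m); i=1+np.argmax(s[1:,4]); return c[i],s[i]
E
python3 - <<'E'
from h import *
Ps=P(camera_info("scene"));Pt=P(camera_info("top"))
S=cv2.imread("pics/scene0.png");T=cv2.imread("pics/top0.png")
for n,a,b in(('red',(322,178,345,202),(262,262,280,282)),('yellow',(360,170,380,194),(222,258,240,276))):
    cs,ss=blob(S,n,a);ct,st=blob(T,n,b)
    print(n,cs,ss,ct,st,tri([Ps,Pt],[cs,ct]))
    print(' onplane .143',onplane(Ps,cs,.143),onplane(Pt,ct,.15))
for s,t in(((283,272),(345,249)),((238,240),(358,314)),((147,289),(451,295)),((187,328),(435,233))):
    print(tri([Ps,Pt],[s,t]),onplane(Pt,t,.02))
print(tri([Ps,Pt],[(388,175),(210,265)]))
E
```

```text
red [333.36029412 189.40441176] [328 183  12  14 136] [271.12871287 273.11881188] [266 268  11  12 101] [0.52941424 0.11698491 0.14485051]
 onplane .143 [0.5270509  0.11922008] [0.52848045 0.1159208 ]
yellow [369.77372263 180.84671533] [365 174  11  15 137] [230.53 267.34] [225 262  12  12 100] [0.54247921 0.21624604 0.14525289]
 onplane .143 [0.5394409  0.21853286] [0.54182717 0.215379  ]
[ 0.61216378 -0.06972894  0.02441291] [ 0.61242617 -0.07114663]
[ 0.43682162 -0.10712025  0.0164265 ] [ 0.43710188 -0.10559394]
[ 0.49088808 -0.35612715  0.01031654] [ 0.48962071 -0.35564487]
[ 0.66010107 -0.31595966  0.01945721] [ 0.65922435 -0.31850249]
[0.54783324 0.26680791 0.14927349]
```

```bash
cat >> h.py <<'E'
red=np.array([.529,.1165]); rx=np.array([.0992,-.013,0]); rx/=np.linalg.norm(rx)   # rack x
pc=np.array([.549,-.213]); py=np.array([-.194,.981,0]); py/=np.linalg.norm(py)
def pose(axis,yaxis):           # tube axis (foot->cap), tool y direction -> quaternion
    z=-np.array(axis)/np.linalg.norm(axis); y=yaxis-z*(yaxis@z); y/=np.linalg.norm(y)
    return Ro.from_matrix(np.c_[np.cross(y,z),y,z]).as_quat()
def lean(mid,th,yaw):           # tube middle, lean towards black (+), yaw of tool y from panel x
    px=np.cross(py,[0,0,1]); r=Ro.from_rotvec(-th*px) if (Ro.from_rotvec(-th*px).apply([0,0,1])@py)*th>=0 else Ro.from_rotvec(th*px)
    a=r.apply([0,0,1]); yv=r.apply(np.cos(yaw)*px+np.sin(yaw)*py)
    return np.array(mid)+a*(.062+.054), pose(a,yv)
E
python3 - <<'E'
from h import *
Ps=P(camera_info("scene"));Pt=P(camera_info("top"))
for s,t in (((241,250),(411,162)),((295,300),(390,118))): print('scope',tri([Ps,Pt],[s,t]))
for s in(1,-1):
    print(s,[np.round(q,2) if (q:=arm.ik([*red,z],pose([0,0,1],s*rx))) is not None else None for z in(.197,.34)])
for dx in(-.03,0):
  m=np.r_[pc+dx*np.cross(py,[0,0,1])[:2],.22]
  for yaw in np.radians(np.arange(0,360,30)):
    qs=[arm.ik(*lean(m,t,yaw)) for t in(0,.785,-.785)]
    print(dx,round(np.degrees(yaw)),[None if q is None else np.round(q,2).tolist() for q in qs])
E
```

```text
scope [ 0.77519765 -0.21251378  0.26246482]
scope [ 0.89689906 -0.17297752  0.23037932]
1 [array([ 0.06,  0.63, -0.49,  1.85,  0.41,  0.76, -0.78]), array([ 0.19,  0.48, -0.68,  1.67,  0.33,  1.11, -0.72])]
-1 [array([ 0.4 ,  0.86, -1.15,  1.84,  0.91,  1.08,  1.89]), array([ 0.42,  0.64, -1.15,  1.67,  0.61,  1.24,  2.15])]
-0.03 0 [[0.67, 0.48, -0.48, 1.62, 0.24, 1.09, 0.32], [-0.08, 0.44, -0.02, 2.01, 1.06, 0.95, -0.67], [0.94, 0.88, -0.63, 1.22, -0.16, 1.63, 0.61]]
-0.03 30 [[0.73, 0.5, -0.59, 1.62, 0.3, 1.11, 0.79], [-0.06, 0.44, -0.05, 2.01, 1.07, 0.96, -0.15], [0.99, 0.91, -0.75, 1.21, -0.09, 1.62, 1.06]]
-0.03 60 [[0.8, 0.53, -0.71, 1.62, 0.37, 1.13, 1.25], [0.05, 0.45, -0.21, 2.01, 1.11, 1.02, 0.33], [1.03, 0.94, -0.87, 1.21, -0.02, 1.62, 1.52]]
-0.03 90 [[0.88, 0.57, -0.84, 1.62, 0.45, 1.16, 1.7], [0.14, 0.46, -0.33, 2.0, 1.14, 1.08, 0.83], [1.08, 1.0, -1.03, 1.21, 0.09, 1.63, 1.94]]
-0.03 120 [[1.01, 0.68, -1.15, 1.61, 0.64, 1.28, 2.04], [0.54, 0.61, -0.96, 1.99, 1.29, 1.42, 1.23], [1.11, 1.05, -1.15, 1.21, 0.17, 1.64, 2.39]]
-0.03 150 [[-0.28, 0.67, 1.14, 1.65, -0.64, 1.2
[... 1992 characters left out ...]
.49, 0.2, 1.57, -0.11, 1.09, -1.99], [-0.72, 0.67, 1.0, 1.95, 0.38, 0.56, -2.63], [0.53, 0.85, 0.21, 1.16, -0.62, 1.8, -1.64]]
0 240 [[0.3, 0.49, 0.05, 1.56, -0.03, 1.09, -1.54], [-0.61, 0.59, 0.79, 1.95, 0.62, 0.64, -2.34], [0.6, 0.85, 0.05, 1.15, -0.54, 1.76, -1.18]]
0 270 [[0.4, 0.49, -0.11, 1.56, 0.06, 1.09, -1.1], [-0.5, 0.54, 0.59, 1.95, 0.77, 0.72, -1.96], [0.66, 0.85, -0.08, 1.15, -0.47, 1.73, -0.72]]
0 300 [[0.48, 0.5, -0.23, 1.56, 0.12, 1.1, -0.63], [-0.44, 0.52, 0.51, 1.94, 0.82, 0.75, -1.49], [0.74, 0.86, -0.27, 1.15, -0.37, 1.7, -0.29]]
0 330 [[0.55, 0.51, -0.35, 1.55, 0.19, 1.11, -0.17], [-0.28, 0.49, 0.26, 1.94, 0.94, 0.86, -1.07], [0.82, 0.88, -0.45, 1.14, -0.27, 1.67, 0.14]]
```

Run:
```python
from h import *
arm.movep([*red,.36],pose([0,0,1],rx))
q=pose([0,0,1],rx)
p0,r0=arm.read_tool_pos(),arm.read_eef_rot(); im=snapshot("wrist"); cv2.imwrite("pics/w1.png",im)
Pa=wristP(p0,r0); a=blob(im,'red')
arm.line_to([red[0]-.05,red[1],.36])
p1,r1=arm.read_tool_pos(),arm.read_eef_rot(); im=snapshot("wrist"); b=blob(im,'red')
Pb=wristP(p1,r1)
print(p0,p1,a,b,tri([Pa,Pb],[a[0],b[0]]),onplane(Pa,a[0],.152),onplane(Pb,b[0],.152),arm.read_time())
```

```text
[0.52939521 0.11531054 0.35975094] [0.47973007 0.11609451 0.36035695] (array([310.11695906, 220.89473684]), array([297, 206,  32,  33, 513], dtype=int32)) (array([378.72289157, 226.95180723]), array([366, 223,  25,   9,  83], dtype=int32)) [0.52668672 0.11898098 0.17723466] [0.52664098 0.11723121] [0.52952536 0.10613433] 3.5583
```

View pics/w1.png

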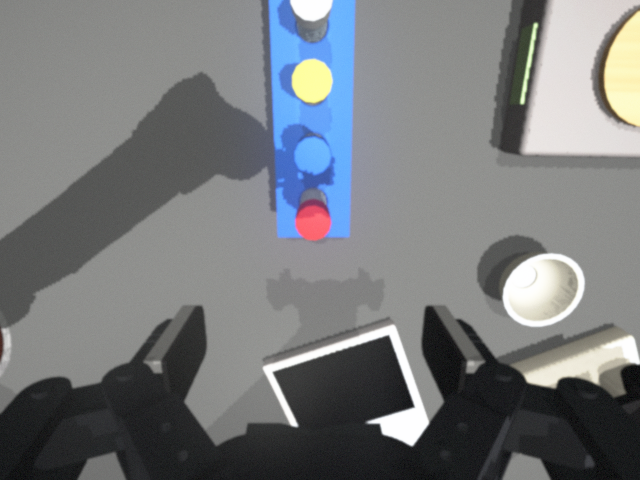

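The wrist view shows the red cap centred at (313,221), the rack between columns 277 and 350 and aligned with the image, and the blue cap at (313,155). The second wrist blob was spoiled by shadow. The first one agrees with the top/scene fix to within 2 mm, so I'll grasp.

Run:
```python
from h import *
g=[.5285,.117]
arm.line_to([*g,.36]); arm.move_gripper(1.0)
arm.line_to([*g,.197],velocity=.12); print(arm.read_ft_force(),arm.read_tool_pos())
arm.move_gripper(0.0,70); print(arm.read_opening()*85,arm.read_finger_force(),arm.read_ft_force())
arm.line_to([*g,.235],velocity=.05); print(arm.read_ft_force(),arm.read_finger_force(),arm.read_opening()*85)
arm.line_to([*g,.37],velocity=.1); print(arm.read_ft_force(),arm.read_finger_force(),arm.read_time(),arm.read_tool_pos())
cv2.imwrite("pics/s2.png",cv2.resize(snapshot("scene")[120:330,130:430],None,fx=2,fy=2))
```

```text
[-0.35232708 -0.29789791 -0.28729806] [0.52889337 0.11720441 0.19768875]
25.794421103282943 68.65323543548584 [ 0.25273651 -0.41091708  3.51852389]
[ 0.08193843  0.5792907  -1.07383466] 68.74288201332092 26.051905428539424
[-0.59065041 -0.2429665  -0.79385337] 68.74940872192383 8.75 [0.52825958 0.1168123  0.36928514]
```

View pics/s2.png

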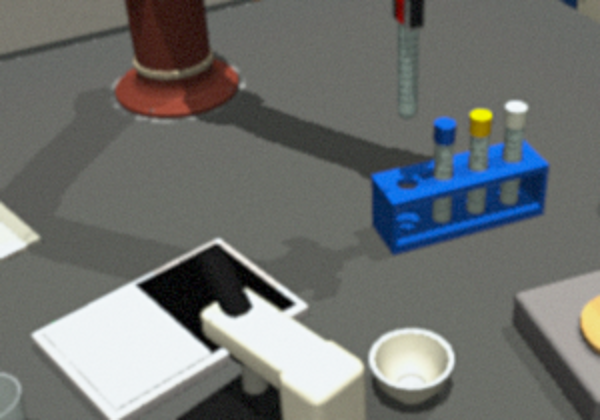

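The crop shows the tube out of the rack and hanging vertically in the gripper at (408,60). The other three tubes are still standing. Next is upright over the panel, then the first lean.

Run:
```python
from h import *
m=np.r_[pc-.02*np.cross(py,[0,0,1])[:2],.23]
def go(t,v=.06):
    p,q=lean(m,t,0.)
    arm.line_to(p,velocity=v,ori=q)
    arm.pause(1.2)
    R=Ro.from_quat(arm.read_eef_rot()).as_matrix(); print(t,-R[:,2],arm.read_tool_pos(),p,arm.read_finger_force(),arm.read_time())
go(0.,.12)
go(.785)
cv2.imwrite("pics/s3.png",cv2.resize(snapshot("scene")[120:330,130:430],None,fx=2,fy=2))
cv2.imwrite("pics/t3.png",cv2.resize(snapshot("top")[150:360,250:550],None,fx=2,fy=2))
```

```text
0.0 [-1.61809085e-05 -1.40735297e-05  1.00000000e+00] [ 0.52938035 -0.21687051  0.34599912] [ 0.52937997 -0.21688001  0.346     ] 68.76261949539185 12.9417
0.785 [-0.13712233  0.69339929  0.70738595] [ 0.51347534 -0.13643604  0.31205354] [ 0.51347355 -0.13644601  0.31205704] 68.75993728637695 15.7667
```

View pics/s3.png

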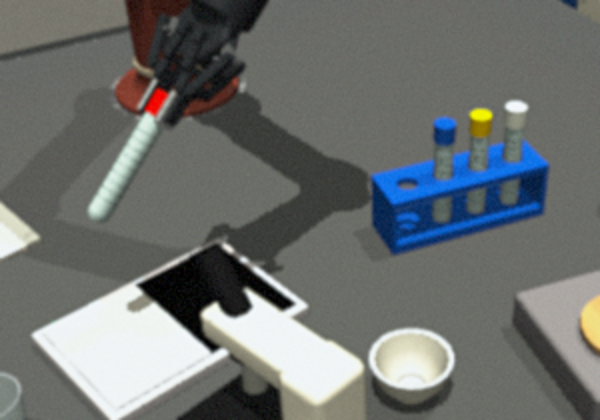

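View pics/t3.png

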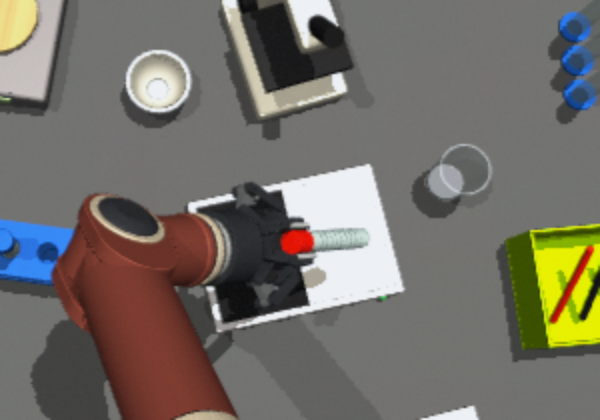

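Both views show the tube leaning with its cap towards the black half. In the scene crop the foot is at (97,212) and the cap at (158,102). In the top crop the foot is at (367,237) and the cap at (297,241). I'll check the axis from these, then do the remaining attitudes.

Run:
```python
from h import *
Q=[P(camera_info("scene")),P(camera_info("top"))]
def ax(sf,sc,tf,tc):
    k=lambda s,t:tri(Q,[np.array(s)/2+[130,120],np.array(t)/2+[250,150]])
    f,c=k(sf,tf),k(sc,tc); d=(c-f)/np.linalg.norm(c-f); return f,c,d
f,c,d=ax((97,212),(158,102),(367,237),(297,241)); tgt=(py+[0,0,1])/2**.5
print(f,c,np.linalg.norm(c-f),d,'err deg',np.degrees(np.arccos(d@tgt)))
m=np.r_[pc-.02*np.cross(py,[0,0,1])[:2],.23]
for t in(0.,-.785):
    p,q=lean(m,t,0.)
    arm.line_to(p,velocity=.06,ori=q); arm.pause(1.2)
    R=Ro.from_quat(arm.read_eef_rot()).as_matrix(); print(t,-R[:,2],arm.read_tool_pos(),p,arm.read_finger_force(),arm.read_time())
a=snapshot("scene")[120:330,130:430];b=snapshot("top")[150:360,250:550]
cv2.imwrite("pics/f.png",np.hstack([a,b])); cv2.imwrite("pics/f.png",cv2.resize(np.hstack([a,b]),(800,280)))
```

```text
[ 0.53969786 -0.26817913  0.18523025] [ 0.52053622 -0.17529922  0.27793233] 0.13261795153481304 [-0.14448751  0.70035696  0.69901609] err deg 0.7327479851822327
0.0 [-1.54785348e-05 -8.87940608e-06  1.00000000e+00] [ 0.52939255 -0.21685897  0.34600369] [ 0.52937997 -0.21688001  0.346     ] 68.7562608718872 18.6917
-0.785 [ 0.13709699 -0.69340843  0.70738191] [ 0.54528826 -0.29731505  0.31205334] [ 0.54528639 -0.297314    0.31205704] 68.78021478652954 21.5167
```

View pics/f.png

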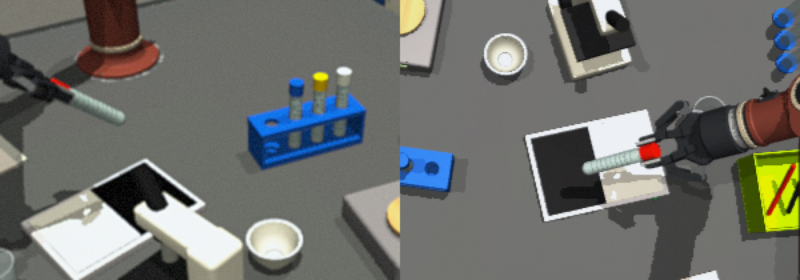

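The tube leans with its cap towards the white half, over the panel and in line with the gripper: the foot is at (587,168) and the cap at (650,152) in the right-hand half. The other tubes are standing and nothing looks disturbed.

```bash
python3 -c "
from station import ticket
print(ticket.finish_job())"
```

```text
the job is handed in; nothing more can be done
None
```

The job is handed in with the red-capped tube held leaning 45° towards the white half over the panel, after the upright, black-half lean and upright pauses; the last pictures show the other tubes standing and nothing visibly disturbed, though no verdict came back.

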